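# Relay the lapped cover plates of a drip ramp

## Task

Relay the two loose cover plates on the drip ramp like roof shingles, tabs up and towards the low end: first lay the blue plate over the upper part of the grey one, with its lower edge on the first pair of yellow marks, and let go of it; then lap the red plate over the blue one and slide its upper edge up under the blue lip at the head of the ramp, until its lower edge is on the second pair of marks. Both must lie square and in line with the grey plate; leave the paint can, mallet and brush beside them where they are.

Things in the scene. Friction and masses are not known exactly. Their poses are not given: they have to be found in the camera images.
- deck: The ramp's fixed steel deck, 200 mm wide, sloping 20 degrees, in a blue frame with a 30 mm high trough at the low end. Frame: x straight up the slope, y across, z square out of the deck's top face. Origin: on the top face, centre line, under the grey plate's lower edge, 35 mm above the table. Friction holds a plate where it is laid.
- grey_low (a point): Middle of the grey plate's lower edge, on its underside, 8 mm off the deck. The grey plate is fixed, has the shape and tab of the loose ones, spans deck x = 0 to 90 mm, centred on y = 0, and lies tilted 5.2 degrees to the deck (14.8 to the table): lower edge raised, upper edge on the deck.
- mark_1 (a point): On the deck face, centre line, deck x = 55 mm: level with the first pair of yellow marks (on both margins, y = +-68 to 98 mm), where the blue plate's lower edge belongs. A lapped plate rests flat on the one below, parallel to the grey one: lower edge 8 mm off the deck, upper edge touching the deck, overlap 35 mm.
- mark_2 (a point): On the deck face, centre line, deck x = 110 mm: level with the second pair of yellow marks, where the red plate's lower edge belongs. So laid, it reaches x = 200 mm, 16 mm in under the lip; clear room beside its tab is then 45 mm down-slope (to the blue tab) and 53 mm up-slope (to the lip).
- lip (a point): Middle of the front lower edge of the fixed blue lip that roofs the head of the slope, deck x = 184 to 216 mm, underside 16 mm and top 19 mm off the deck. The opening below is 168 mm wide; its back wall stands at deck x = 213 mm.
- mid_plate_tab (a point): Top middle of the blue plate's black grip tab. The tab is 10 mm thick along the plate's x, 44 mm wide along y; its middle is at x = -29 mm of the plate, its top 34 mm above the underside (29 mm above the top face).
- top_plate_tab (a point): Top middle of the red plate's black grip tab. The tab is 10 mm thick along the plate's x, 44 mm wide along y; its middle is at x = -29 mm of the plate, its top 34 mm above the underside (29 mm above the top face).
- mid_plate: Rigid flat blue plate, 90 mm up-slope (its x) by 130 mm across (its y) by 5 mm thick, about 0.16 kg, with a black upright grip tab near its lower edge. Origin: centre of the underside; x points to its upper edge, z out of its top face. Starts flat on the table, tab up; blue and red may be in either place.
- top_plate: Rigid flat red plate, 90 mm up-slope (its x) by 130 mm across (its y) by 5 mm thick, about 0.16 kg, with a black upright grip tab near its lower edge. Origin: centre of the underside; x points to its upper edge, z out of its top face. Starts flat on the table, tab up; blue and red may be in either place.
- mid_plate_low (a point): Middle of the blue plate's lower edge, on the underside.
- mid_plate_high (a point): Middle of the blue plate's upper edge, on the underside.
- top_plate_low (a point): Middle of the red plate's lower edge, on the underside.
- top_plate_high (a point): Middle of the red plate's upper edge, on the underside.
- can_a: Full paint can, black with a white and blue band, 97 mm diameter, 117 mm high, loose; leave it alone. Origin: centre of the underside.
- mallet: Rubber mallet with a wooden handle, lying on the table, loose; leave it alone.
- brush: Brush with a wooden handle, lying on the table, loose; leave it alone.
Not all that is in view belongs to the job. There is more than one size of the top_plate; the one meant has the size given above.

How it is judged:
By the outcome, as a careful person would: the job done as asked, in the order asked, and still so for the second after the job is handed in, with the robot touching nothing.
It also fails if it takes over 59 s, if anything falls off the work surface, if the arm or the gripper's body presses on something with over 40 N, if the wrist force passes 120 N, or if a joint passes its speed limit or range.

## Robot

A 6-joint arm with a two-finger parallel gripper is mounted at the origin on the work surface. World frame = base frame: x ahead of the robot, y to its left, z up, the work surface at z = 0. Lengths are in m, angles in rad, forces in N, time in s.
With the tool pointing down it reaches from about 0.375 to 0.9 m from the base axis. Payload 3.1 kg.
Tool frame: the origin (TCP) lies at the very end of the fingers, on their centre line; the grasp point (between the pads) lies 19 mm behind it (manip.grasp_offset is the distance from the TCP to the grasp point, in m); y points along the fingers, z is the direction in which the jaws open and shut, and the axes are right-handed (so a half turn about y gives the same grasp; the last joint's range is limited). The gripper opens to 85 mm and grips with 20 to 120 N. Pads are 22 mm wide; open, the fingers measure 114 mm over their backs; the gripper's body (76 mm by 85 mm) begins 54 mm behind the grasp point. The pads swing forward as they close: fully open they stand 13 mm farther back than shut.
Start: joints at [-1.331, 0.527, 1.433, -0, 1.181, -0.178], TCP at [0.254, -0.571, 0.231] pointing down, gripper open.
Joint ranges: [-3.08, 3.08], [-0.75, 2.2], [0.22, 2.44], [-1.43, 4.57], [0, 2.65], [-2.85, 2.85]. Speed limits (rad/s): [2.79, 2.79, 3.14, 3.14, 3.14, 3.14].

## Interface

Orientations are given as a unit quaternion [x, y, z, w].
In Python, from station import manip gives the robot as it stands.
- The arm moves only by the tool apply_moves, never from a script. Its argument "motion" is a list of rows, each a list of 5 numbers: the finger opening in mm, from 0 to 85.4, then the shift along the tool's x, y, z in units of 30 mm (1.0 is 30 mm), then the turn about the tool's y in units of 10 degrees (1.0 is 10 degrees). In form: [[fingers, x, y, z, twist], ...]. A call has 1 to 12 rows; each row is the pose to reach, as a shift and turn from the pose commanded when the call began, along the tool's axes at that moment; what a row does not reach only later rows make up. A row lasts 1/8 s, in which the tool goes at most 62.5 mm and 10.7 degrees, less where a joint would pass 70% of its speed; a pose out of reach is approached as far as the arm can. A call with a gripper value outside its range is refused whole. The fingers move at their own pace and stop on an object; "squeeze" is the grip in N (left out, the last holds). Time passes only in rows, so rows that repeat a pose let the fingers close. It gives the time, the measured TCP pose, the force and the opening at its end, in the units of the state.
- manip.sense(): the state, without advancing time (a new reading comes with each control period).
- manip.snapshot(name): name is "scene" or "top" or "wrist"; returns the picture (384x512x3 uint8, red, green, blue); there is no depth.
- manip.get_calibration(name): a dict with "intrinsics" (3x3 intrinsics, pixels), "extrinsics" (4x4, takes a point from camera to world coordinates). Camera axes: x right, y up, looking along -z (the intrinsics and any distortion apply to the point x, -y, -z); pixel columns grow to the right and rows downward; lengths in m; the calibration is good to about 2 mm. The wrist camera is an equidistant fisheye: a pixel r from the principal point sees the ray r / f radians off the axis. A picture is of the moment at which its call begins: read the wrist's pose just before it. get_calibration takes no time and is no camera call; for the wrist camera it gives the pose at the moment of the call.
- manip.sign_off(): hands the job in, once; it reports no verdict.
The state is a dict: "t": time; "q": joint angles; "qd": joint speeds; "tau": joint torques, N m; "tcp_pos": TCP position; "tool_rot": TCP orientation; "force": force on the tool from outside, world axes, zero at the start; "ft_torque": the same for the moment, N m; "finger_gap": opening from 0.0 (shut) to 1.0 (fully open).
Only numpy, scipy, OpenCV 4.12 (cv2) and the standard library are available. Lean on these libraries where they do the work, as an engineer would, in place of code of your own. Each camera call takes 0.05 s, during which the arm holds its last target.

## Working session

There is one attempt and no reset: what is moved stays moved. The work goes in short steps, Python scripts to look and compute and a tool call to move; the robot and the scene stay as the last step left them, time stands still between calls to the robot, and variables do not carry over. Pictures are saved under pics/ and viewed, and the job is handed in when it is done.

Besides the shell and the picture viewer there is one more tool, called after "Request:" as a command line: name --pt "numbers of a row" for each row, then --argument value for the rest. apply_moves: Moves the arm, as the interface text tells. Its arguments: {"type":"object","properties":{"motion":{"type":"array"},"squeeze":{"type":"number"}},"required":["motion"]}

```bash
ls; mkdir -p pics
python3 - <<'E'
from station import manip
import cv2,numpy as np
s=manip.sense()
for k in s: print(k,np.round(s[k],4))
for n in ("scene","top","wrist"):
    c=manip.get_calibration(n); print(n,np.round(c["intrinsics"],2).tolist(),np.round(c["extrinsics"],4).tolist(),[k for k in c])
    im=manip.snapshot(n); cv2.imwrite(f"pics/{n}0.png",im[:,:,::-1])
E
```

```text
pics
t 0.0
q [-1.3315  0.5285  1.4339 -0.      1.1814 -0.1785]
qd [-0.0015  0.0003  0.0001  0.0017  0.001  -0.0003]
tau [-8.00000e-04 -4.42353e+01 -1.78024e+01 -4.00000e-04  8.30000e-03
 -0.00000e+00]
tcp_pos [ 0.2534 -0.5705  0.2303]
tool_rot [-0.1467  0.6925 -0.6909  0.1466]
force [-0.0006  0.3081 -0.4013]
ft_torque [0.0001 0.0327 0.0321]
finger_gap 0.9942
scene [[370.19, 0.0, 254.76], [0.0, 370.19, 196.85], [0.0, 0.0, 1.0]] [[0.8823, -0.2682, 0.3869, 0.9678], [0.4704, 0.4736, -0.7446, -1.0537], [0.0164, 0.8389, 0.544, 0.7709], [0.0, 0.0, 0.0, 1.0]] ['intrinsics', 'extrinsics']
top [[469.7, 0.0, 258.07], [0.0, 469.7, 185.24], [0.0, 0.0, 1.0]] [[-0.0134, 0.9835, -0.1804, 0.2207], [-0.9999, -0.0146, -0.0055, -0.1432], [-0.0081, 0.1803, 0.9836, 1.5917], [0.0, 0.0, 0.0, 1.0]] ['intrinsics', 'extrinsics']
wrist [[297.32, 0.0, 250.3], [0.0, 297.32, 186.05], [0.0, 0.0, 1.0]] [[0.4064, 0.8804, 0.2443, 0.316], [-0.9137, 0.3923, 0.106, -0.5426], [-0.0025, -0.2663, 0.9639, 0.3731], [0.0, 0.0, 0.0, 1.0]] ['intrinsics', 'extrinsics']
```

View pics/scene0.png

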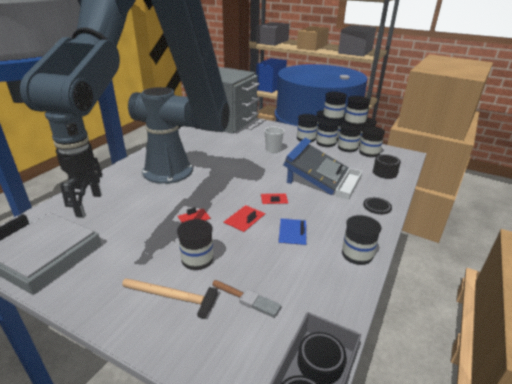

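View pics/top0.png

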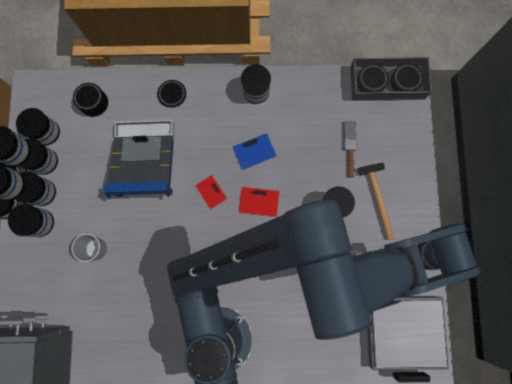

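View pics/wrist0.png

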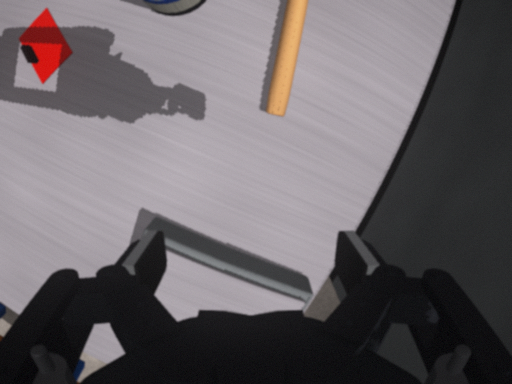

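```bash
cat > h.py <<'E'
from station import manip
import cv2,numpy as np
from scipy.spatial.transform import Rotation as R
def cal(n):
    c=manip.get_calibration(n); return n,np.array(c["intrinsics"]),np.array(c["extrinsics"])
def rays(c,px):
    n,K,E=c; px=np.atleast_2d(np.float64(px))
    x=(px[:,0]-K[0,2])/K[0,0]; y=(px[:,1]-K[1,2])/K[1,1]
    if n=="wrist":
        r=np.hypot(x,y)+1e-12; d=np.c_[x/r*np.sin(r),-y/r*np.sin(r),-np.cos(r)]
    else: d=np.c_[x,-y,-np.ones_like(x)]
    return E[:3,3],d@E[:3,:3].T
def hit(c,px,p0,nrm):
    o,d=rays(c,px); nrm=np.array(nrm,float)
    return o+d*(((np.array(p0)-o)@nrm)/(d@nrm))[:,None]
def hitz(c,px,z): return hit(c,px,[0,0,z],[0,0,1])
def proj(c,P):
    n,K,E=c; P=np.atleast_2d(P); q=(P-E[:3,3])@E[:3,:3]; x,y,z=q[:,0],-q[:,1],-q[:,2]
    if n=="wrist":
        r=np.hypot(x,y)+1e-12; th=np.arctan2(r,z); u=x/r*th; v=y/r*th
    else: u=x/z; v=y/z
    return np.c_[u*K[0,0]+K[0,2],v*K[1,1]+K[1,2]]
def mask(im,col):
    h=cv2.cvtColor(im,cv2.COLOR_RGB2HSV); H,S,V=h[...,0],h[...,1],h[...,2]
    m={"red":((H<8)|(H>172))&(S>150)&(V>70),"blue":(H>105)&(H<128)&(S>150)&(V>60),
       "yellow":(H>18)&(H<35)&(S>120)&(V>90)}[col]
    return m.astype(np.uint8)*255
def look(n,name):
    c=cal(n); im=manip.snapshot(n); cv2.imwrite(f"pics/{name}.png",im[:,:,::-1]); np.savez(f"pics/{name}.npz",im=im,K=c[1],E=c[2]); return c,im
def load(n,name):
    z=np.load(f"pics/{name}.npz"); return (n,z["K"],z["E"]),z["im"]
def tool():
    s=manip.sense(); return np.array(s["tcp_pos"]),R.from_quat(s["tool_rot"]).as_matrix(),s
E
python3 - <<'E'
from h import *
p,M,s=tool(); print(p,np.round(M,3).tolist())
for n in("top","scene"):
    c=cal(n); im=cv2.imread(f"pics/{n}0.png")[:,:,::-1]
    for col in("red","blue"):
        cs,_=cv2.findContours(mask(im,col),cv2.RETR_EXTERNAL,cv2.CHAIN_APPROX_NONE)
        for k in cs:
            if cv2.contourArea(k)<100: continue
            W=hitz(c,k[:,0,:],.005)[:,:2]
            if abs(W).max()>1.2: continue
            r=cv2.minAreaRect((W*1000).astype(np.float32)); print(n,col,k[:,0].mean(0).round(),np.round(r[0],1),np.round(r[1],1),round(r[2],1))
E
python3 -c "
import cv2
a=cv2.imread('pics/top0.png')[100:280,80:320];cv2.imwrite('pics/t0c.png',cv2.resize(a,None,fx=3.3,fy=3.3,interpolation=2))
a=cv2.imread('pics/scene0.png')[130:280,160:370];cv2.imwrite('pics/s0c.png',cv2.resize(a,None,fx=3.8,fy=3.8,interpolation=2))"
```

```text
[ 0.25348911 -0.57069479  0.23055003] [[-0.914, -0.0, 0.406], [-0.406, 0.002, -0.914], [-0.0, -1.0, -0.002]]
top red [259. 201.] [ 456.  -135.3] [127.3  87.2] 82.7
top red [211. 191.] [492.7  28.3] [95.9 65.4] 32.1
top blue [136. 187.] [510.5 288.9] [ 37.9 213.4] 1.6
top blue [254. 151.] [ 633.2 -121.6] [ 86.2 126.1] 21.4
scene red [194. 216.] [ 297.9 -224.5] [92.6 55.9] 53.9
scene red [246. 218.] [ 453.8 -141.2] [121.2  82.5] 83.0
scene blue [292. 232.] [ 630.2 -127.8] [ 78.5 117.9] 21.7
scene blue [  5. 169.] [-609.9 -317.8] [ 44.3 649.7] 58.0
```

View pics/t0c.png

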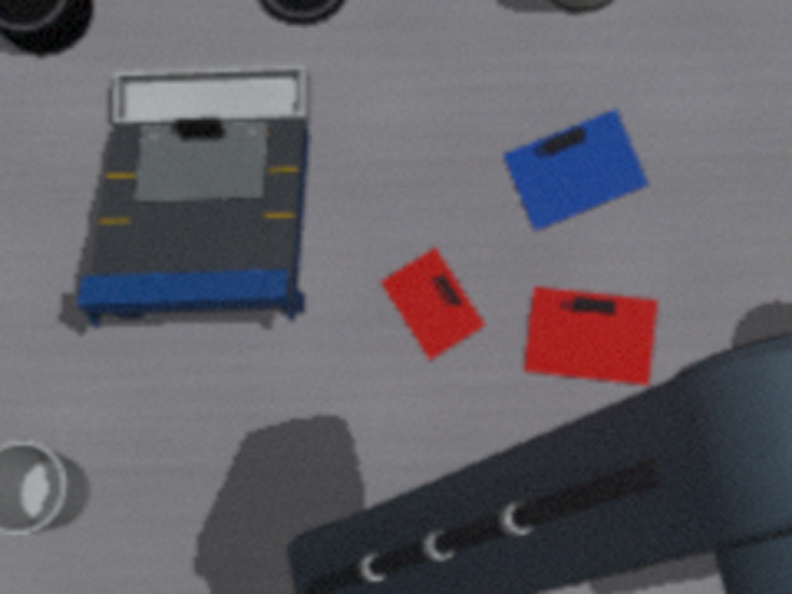

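View pics/s0c.png

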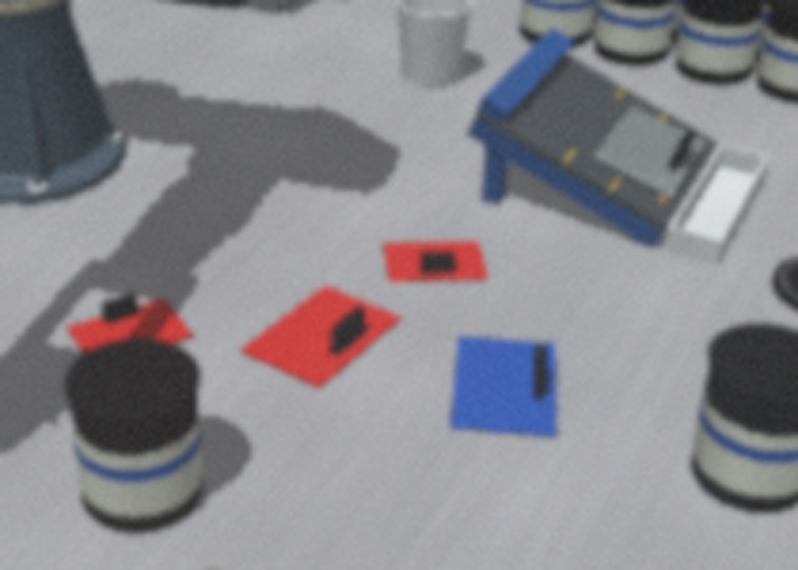

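Request:
apply_moves --pt "85 -1 0.2 -0.5 -0.4" --pt "85 -3 0.4 -1.4 -1.3" --pt "85 -5 0.6 -2.3 -2.2" --pt "85 -7 0.8 -3.2 -3.1" --pt "85 -9 1 -4.1 -4.1" --pt "85 -11 1 -5 -5" --pt "85 -13 1.2 -5.9 -6" --pt "85 -15 1.4 -6.8 -7" --pt "85 -16.7 1.7 -7.6 -7.8" --pt "85 -18 2 -8.2 -8.4" --pt "85 -18.6 2 -8.5 -8.74" --pt "85 -18.6 2 -8.5 -8.74"

```text
t: 1.65
tcp_pos: [0.6604, -0.1107, 0.1708]
tool_rot: [0.585, -0.398, 0.398, -0.584]
force: [-0.9, 0.3, -0.1]
finger_gap: 0.992
```

```bash
python3 - <<'E'
from h import *
p,M,s=tool(); print(p,np.round(M,3).tolist(),np.round(s["q"],3),s["t"])
look("wrist","w1"); look("top","top1")
E
python3 -c "
import cv2
a=cv2.imread('pics/top1.png')[100:280,80:320];cv2.imwrite('pics/t1c.png',cv2.resize(a,None,fx=3.3,fy=3.3,interpolation=2))"
```

```text
[ 0.6603844  -0.11065255  0.17084144] [[0.366, -0.001, 0.931], [-0.931, -0.0, 0.366], [-0.0, -1.0, -0.001]] [-0.332  0.654  1.368 -0.     1.121 -0.707] 1.65
```

View pics/w1.png

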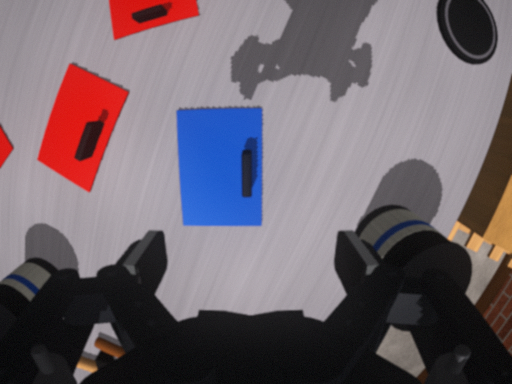

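View pics/t1c.png

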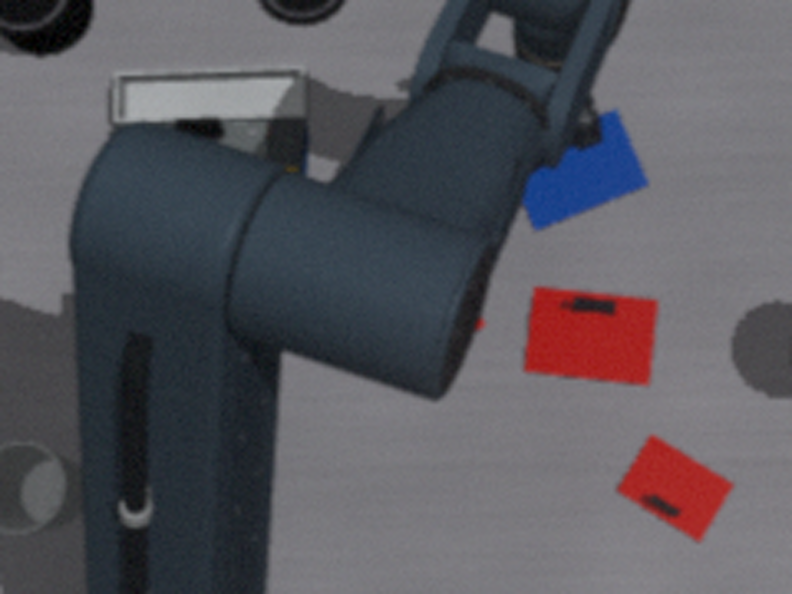

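```bash
cat > plate.py <<'E'
from h import *
def plates(c,im,col,z=.005,minA=300):
    out=[]
    cs,_=cv2.findContours(mask(im,col),cv2.RETR_EXTERNAL,cv2.CHAIN_APPROX_NONE)
    for k in cs:
        if cv2.contourArea(k)<minA: continue
        h=cv2.convexHull(k); W=hitz(c,h[:,0,:].astype(float),z)[:,:2]
        if abs(W).max()>1.2: continue
        r=cv2.minAreaRect((W*1000).astype(np.float32)); out.append((k[:,0].mean(0).round(),np.round(r[0],1),np.round(r[1],1),round(r[2],2)))
    return out
E
python3 - <<'E'
from plate import *
c,im=load("wrist","w1")
for col in("red","blue"): 
    for o in plates(c,im,col): print(col,o)
# tab: dark blob within blue hull
h=cv2.cvtColor(im,cv2.COLOR_RGB2HSV)
m=((h[...,2]<50)).astype(np.uint8)*255; m[:110]=0;m[215:]=0;m[:,:190]=0;m[:,260:]=0
ys,xs=np.nonzero(m);print(xs.min(),xs.max(),ys.min(),ys.max())
k=np.c_[xs,ys].astype(np.float32)
print(cv2.minAreaRect(k))
print(hitz(c,[[xs.mean(),ys.mean()],[247,173]],.034))
print(h[173,235:265].tolist())
E
python3 -c "
import cv2
a=cv2.imread('pics/w1.png')[80:250,150:300];cv2.imwrite('pics/w1c.png',cv2.resize(a,None,fx=3.5,fy=3.5,interpolation=2))"
```

```text
red (array([ 81., 125.]), array([ 453.9, -134.4]), array([129.3,  89.5]), 82.8)
red (array([149.,  13.]), array([494.9,  21.6]), array([97.7, 50.2]), 31.78)
blue (array([221., 166.]), array([ 630.1, -120.3]), array([ 88.3, 127.8]), 21.89)
243 250 151 173
((246.057373046875, 161.85287475585938), (6.991266250610352, 21.972551345825195), 2.862405300140381)
[[ 0.6498212  -0.09015417  0.034     ]
 [ 0.65694955 -0.10777251  0.034     ]]
[[109, 217, 203], [110, 214, 203], [110, 216, 204], [110, 214, 204], [110, 215, 203], [110, 215, 191], [111, 207, 154], [112, 178, 93], [116, 102, 55], [118, 67, 57], [114, 70, 58], [112, 85, 57], [116, 66, 54], [116, 76, 54], [113, 88, 49], [116, 97, 55], [114, 148, 69], [112, 188, 95], [112, 194, 112], [112, 203, 113], [111, 196, 121], [111, 205, 149], [110, 210, 183], [110, 209, 201], [110, 209, 203], [111, 195, 201], [113, 152, 185], [117, 67, 164], [133, 18, 166], [146, 12, 171]]
```

View pics/w1c.png

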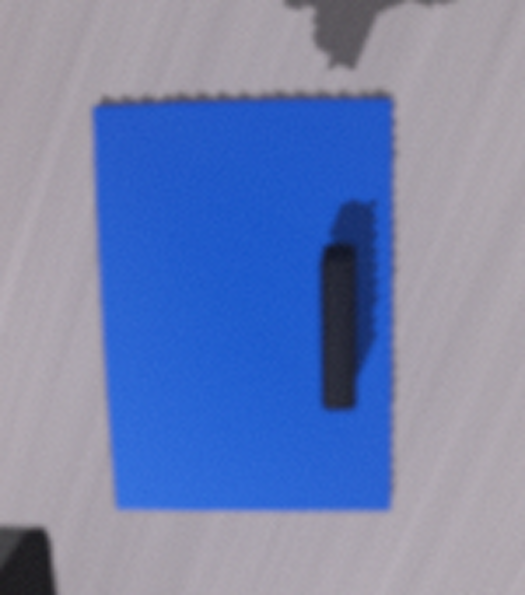

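Request:
apply_moves --pt "60 -0.04 0.5 -0.05 -0.02" --pt "50 -0.08 1.5 -0.09 -0.04" --pt "50 -0.08 3 -0.09 -0.04" --pt "50 -0.08 4.3 -0.09 -0.04" --pt "45 -0.08 5.1 -0.09 -0.04" --pt "45 -0.08 5.41 -0.09 -0.04" --pt "45 -0.08 5.41 -0.09 -0.04" --pt "20 -0.08 5.41 -0.09 -0.04" --pt "5 -0.08 5.41 -0.09 -0.04" --pt "5 -0.08 5.41 -0.09 -0.04" --pt "5 -0.08 5.41 -0.09 -0.04" --pt "5 -0.08 5.41 -0.09 -0.04" --squeeze 50

```text
t: 3.25
tcp_pos: [0.6578, -0.1108, 0.0106]
tool_rot: [-0.585, 0.396, -0.398, 0.586]
force: [0.1, -0.2, 6.5]
finger_gap: 0.103
```

Run:
```python
from h import *
for n in("top","scene"):
    im=cv2.imread(f"pics/{n}0.png")[:,:,::-1]
    h=cv2.cvtColor(im,cv2.COLOR_RGB2HSV).astype(int)
    m=((h[...,0]>14)&(h[...,0]<38)&(h[...,1]>70)).astype(np.uint8)
    if n=="top": m[:,:95]=0;m[:,180:]=0;m[:120]=0;m[205:]=0
    else: m[:,270:285]=m[:,:285]*0 if 0 else 0; m[:,:285]=0;m[:,365:]=0;m[:135]=0;m[200:]=0
    N,L,st,ce=cv2.connectedComponentsWithStats(m)
    for i in range(1,N):
        if st[i,4]>2:
            w=(L==i)*np.clip(h[...,1]-40,0,None); ys,xs=np.nonzero(w); ww=w[ys,xs]
            print(n,st[i].tolist(),round((xs*ww).sum()/ww.sum(),2),round((ys*ww).sum()/ww.sum(),2))
for n,(a,b,x,y) in {"top":(115,205,95,185),"scene":(130,205,280,365)}.items():
    a=cv2.imread(f'pics/{n}0.png')[a:b,x:y];cv2.imwrite(f'pics/{n}0r.png',cv2.resize(a,None,fx=6.6 if n=="top" else 9,fy=6.6 if n=="top" else 8,interpolation=2))
```

```text
top [161, 150, 10, 3, 17] 165.76 150.88
top [112, 152, 9, 2, 17] 116.11 152.69
top [160, 164, 10, 2, 18] 164.3 164.7
top [110, 166, 10, 2, 19] 114.19 166.53
scene [322, 154, 2, 2, 3] 322.33 154.33
scene [309, 170, 2, 2, 3] 309.34 170.38
scene [321, 177, 2, 3, 3] 321.28 178.07
```

View pics/top0r.png

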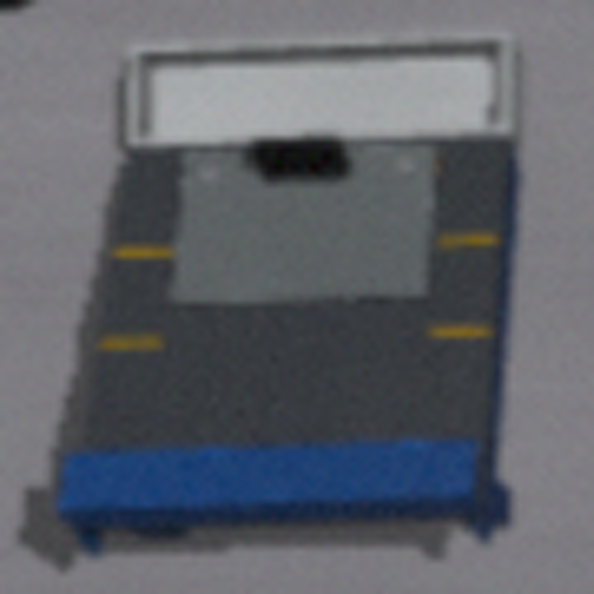

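View pics/scene0r.png

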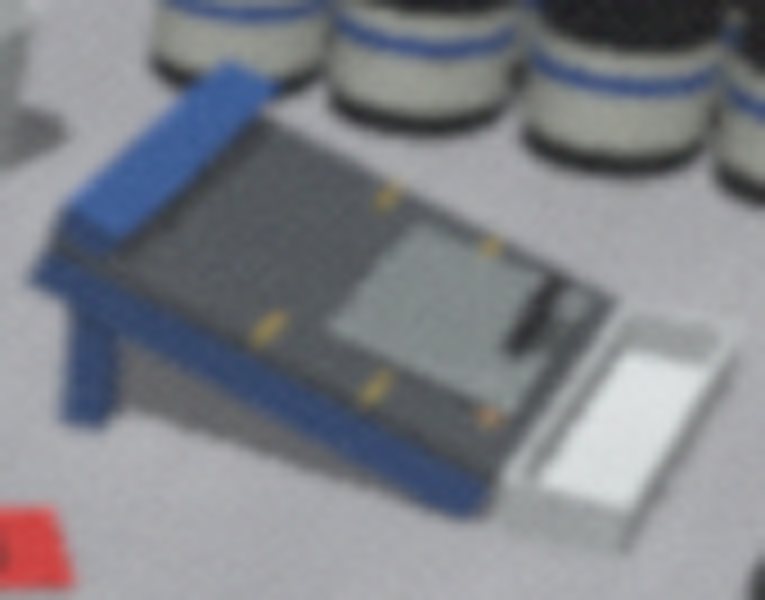

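```bash
cat > deck.py <<'E'
from h import *
def Rd(yaw): # yaw: heading of horizontal projection of deck x (upslope)
    a=np.radians(20); c,s=np.cos(yaw),np.sin(yaw)
    x=np.array([c*np.cos(a),s*np.cos(a),np.sin(a)]); y=np.array([-s,c,0]); z=np.cross(x,y)
    return np.c_[x,y,z]
def d2w(par,P): return np.array([par[0],par[1],.035])+np.atleast_2d(P)@Rd(par[2]).T
E
python3 - <<'E'
from deck import *
from scipy.optimize import least_squares
# upslope = -x world -> yaw~pi; deck y = -y world
T=[(165.76,150.88,(.055,.083,0)),(116.11,152.69,(.055,-.083,0)),(164.3,164.7,(.11,.083,0)),(114.19,166.53,(.11,-.083,0))]
S=[(321.5,178.3,(.055,.083,0)),(334.4,160.6,(.055,-.083,0)),(309.6,170.8,(.11,.083,0)),(322.8,154.4,(.11,-.083,0))]
ct,cs=cal("top"),cal("scene")
def f(p,w=(1,1)):
    o=[]
    for c,D,ww in((ct,T,w[0]),(cs,S,w[1])):
        o.append(ww*(proj(c,d2w(p,[d[2] for d in D]))-np.array([d[:2] for d in D])).ravel())
    return np.concatenate(o)
for w in((1,1),(1,0),(0,1)):
    r=least_squares(f,[.65,.29,np.pi],args=(w,)); print(w,r.x[:2],np.degrees(r.x[2]),np.round(f(r.x),2))
E
```

```text
(1, 1) [0.67333096 0.25999174] 181.09724736828414 [-0.08  0.64  0.5   0.48  0.19  0.5   0.36  0.35  0.84 -0.29  0.36  0.1
  0.62 -0.13  0.74 -0.35]
(1, 0) [0.67503635 0.26106546] 181.2461581781822 [-0.34  0.09  0.24  0.06 -0.04 -0.06  0.14 -0.08  1.39 -0.27  0.77  0.1
  1.16 -0.1   1.14 -0.35]
(0, 1) [0.67155846 0.25714225] 180.9881864827874 [ 0.72  1.19  1.29  0.94  0.98  1.06  1.13  0.82  0.13 -0.1  -0.21  0.28
 -0.09  0.04  0.17 -0.2 ]
```

Request:
apply_moves --pt "25 0 0 0 0" --pt "45 0 0 0 0" --pt "45 0 -1 0 0" --pt "45 -0.5 -2.8 0.1 0" --pt "45 -2 -4.6 0.4 0.3" --pt "45 -3.8 -6 0.7 0.6" --pt "45 -5.8 -7 1.1 0.9" --pt "45 -7.8 -7.6 1.5 1.2" --pt "45 -9.8 -8 1.9 1.5" --pt "45 -11.7 -8 2.3 1.9" --pt "45 -13.1 -8 2.5 2.05" --pt "45 -13.3 -8 2.53 2.07"

```text
t: 4.75
tcp_pos: [0.5775, 0.2923, 0.2486]
tool_rot: [0.506, -0.494, 0.494, -0.506]
force: [0.4, -0.6, -0.9]
finger_gap: 0.526
```

Request:
apply_moves --pt "45 0 0 0 0" --pt "45 0 0 0 0"

```text
t: 5.0
tcp_pos: [0.5799, 0.2867, 0.2486]
tool_rot: [0.504, -0.496, 0.496, -0.504]
force: [-0.5, -0.1, -0.2]
finger_gap: 0.529
```

Run:
```python
from h import *
p,M,s=tool(); print(p,np.round(M,3).tolist(),np.round(s["q"],3),s["t"])
look("wrist","w2")
```

```text
[0.57986566 0.28670817 0.24864428] [[0.017, -0.001, 1.0], [-1.0, -0.001, 0.017], [0.001, -1.0, -0.001]] [ 2.870e-01  5.410e-01  1.355e+00 -1.000e-03  1.247e+00  2.710e-01] 5.0
```

View pics/w2.png

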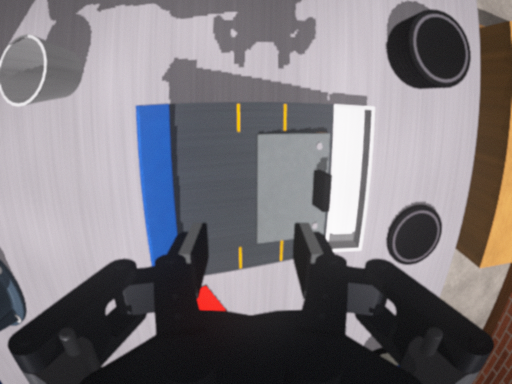

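```bash
cat > fitdeck.py <<'E'
from deck import *
from scipy.optimize import least_squares
def marks(c,im,p0,pts=((.055,.083,0),(.055,-.083,0),(.11,.083,0),(.11,-.083,0)),show=False):
    h=cv2.cvtColor(im,cv2.COLOR_RGB2HSV).astype(int)
    m=((h[...,0]>14)&(h[...,0]<38)&(h[...,1]>100)).astype(np.uint8)
    N,L,st,ce=cv2.connectedComponentsWithStats(m)
    out=[]
    for P in pts:
        q=proj(c,d2w(p0,P))[0]
        best=min((np.hypot(*(ce[i]-q)),i) for i in range(1,N) if st[i,4]>25)
        if best[0]<15:
            i=best[1]; w=(L==i)*h[...,1]; ys,xs=np.nonzero(w); ww=w[ys,xs]
            out.append(((xs*ww).sum()/ww.sum(),(ys*ww).sum()/ww.sum(),P))
            if show: print(np.round(q,1),np.round(out[-1][:2],2),st[i].tolist())
    return out
def fit(c,obs,p0):
    f=lambda p:(proj(c,d2w(p,[o[2] for o in obs]))-np.array([o[:2] for o in obs])).ravel()
    r=least_squares(f,p0); return r.x,f(r.x)
E
python3 - <<'E'
from fitdeck import *
c,im=load("wrist","w2"); p0=[.6733,.26,np.radians(181.1)]
o=marks(c,im,p0,show=True); x,r=fit(c,o,p0); print(x[:2],np.degrees(x[2]),np.round(r,2))
# free z too
f=lambda p:(proj(c,d2w(p[:3],[a[2] for a in o])+[0,0,p[3]])-np.array([a[:2] for a in o])).ravel()
rr=least_squares(f,[*x,0]);print(rr.x,np.round(f(rr.x),2))
# check lip corners & grey corners
a=np.radians(5.2)
for nm,P in {"lipL":(.184,.1,.019),"lipB":(.216,.1,.019),"grey up":(.09,.065,.005),"grey up-":(.09,-.065,.005),"grey low":(0,.065,.013)}.items(): print(nm,proj(c,d2w(x,P)))
im2=cv2.resize(im[90:280,125:385],None,fx=3,fy=3,interpolation=2);cv2.imwrite("pics/w2c.png",im2[:,:,::-1])
E
```

```text
[282.1 251.1] [280.92 250.22] [279, 240, 5, 21, 82]
[286.  118.3] [284.52 117.13] [283, 103, 4, 29, 111]
[241.3 258.6] [239.96 257.18] [238, 246, 5, 23, 94]
[239.7 118.8] [238.02 117.01] [236, 103, 5, 29, 140]
[0.6715947  0.26162607] 181.0849894707938 [-0.09 -0.21  0.05 -0.3  -0.08  0.23  0.1   0.26]
[ 6.71596908e-01  2.61611359e-01  3.16052905e+00 -6.51502459e-05] [-0.09 -0.23  0.04 -0.29 -0.08  0.22  0.1   0.28]
lipL [[183.42695505 287.47703994]]
lipB [[155.75072309 291.33470125]]
grey up [[256.80380177 243.51452177]]
grey up- [[257.32553308 133.74587924]]
grey low [[323.65860081 234.28766647]]
```

View pics/w2c.png

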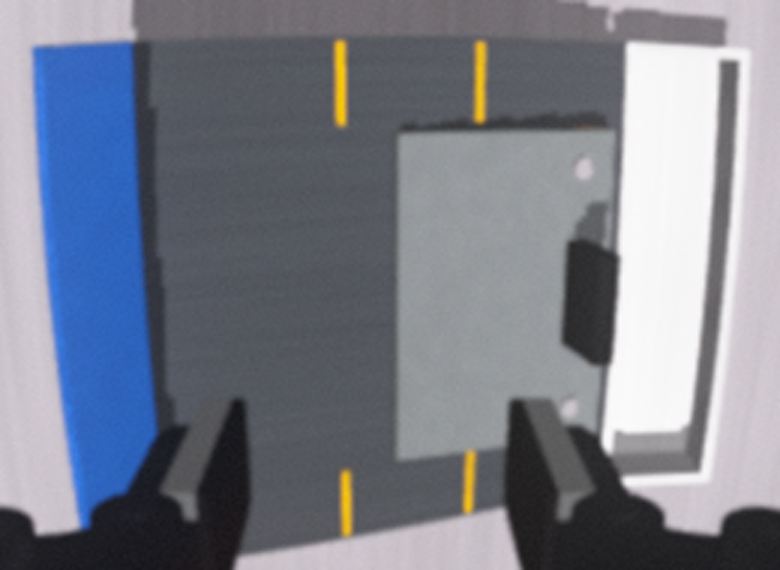

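Request:
apply_moves --pt "45 1 0 0.2 -0.2" --pt "45 2.8 0 0.5 -0.4" --pt "45 4.8 0.2 0.9 -0.7" --pt "45 6.8 0.6 1.2 -1.1" --pt "45 8.8 1.3 1.6 -1.4" --pt "45 10.8 2.3 1.9 -1.7" --pt "45 12.3 3.6 2.2 -2" --pt "45 13.1 5 2.34 -2.08" --pt "45 13.25 6.3 2.36 -2.08" --pt "45 13.25 7.3 2.36 -2.08" --pt "45 13.25 7.9 2.36 -2.08" --pt "45 13.25 7.97 2.36 -2.08"

```text
t: 6.55
tcp_pos: [0.6566, -0.1085, 0.0088]
tool_rot: [0.586, -0.397, 0.396, -0.585]
force: [0.2, -0.0, 0.2]
finger_gap: 0.525
```

Request:
apply_moves --pt "45 0 0 0 0" --pt "20 0 0 0 0" --pt "5 0 0 0 0" --pt "5 0 0 0 0" --pt "5 0 0 0 0" --pt "5 0 -0.5 0 0" --pt "5 0 -1.5 0 0" --pt "5 0 -3 0 0" --pt "5 0 -4.5 0 0" --pt "5 0 -5.5 0 0" --pt "5 0 -5.5 0 0" --pt "5 0 -5.5 0 0"

```text
t: 8.05
tcp_pos: [0.6562, -0.1075, 0.1735]
tool_rot: [0.586, -0.397, 0.395, -0.585]
force: [0.3, -0.4, -1.3]
finger_gap: 0.106
```

Run:
```python
from h import *
p,M,s=tool(); print(p,np.round(M,4).tolist(),s["t"],s["force"])
look("wrist","w3")
```

```text
[ 0.65623756 -0.107464    0.17352859] [[0.372, -0.0028, 0.9282], [-0.9282, 0.001, 0.372], [-0.0019, -1.0, -0.0022]] 8.05 [ 0.30931684 -0.44679458 -1.33096277]
```

View pics/w3.png

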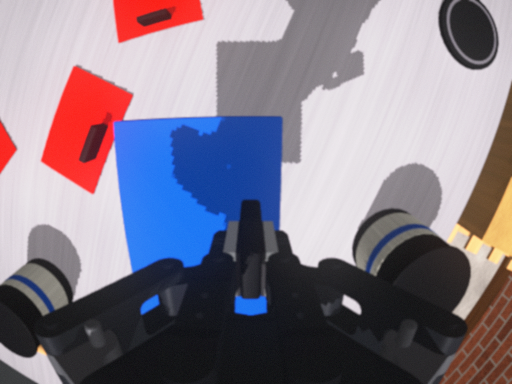

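Run:
```python
from h import *
c,im=load("wrist","w3")
p,M,s=tool()
m=mask(im,"blue"); k=np.argwhere(m[100:240,100:300]>0)
pts=[]
# top edge points: for columns, first blue row
for u in list(range(125,165,4))+list(range(176,275,6)):
    col=np.nonzero(m[100:160,u])[0]
    if len(col): pts.append((u,100+col[0]-.5))
def tf(px,z): return (hitz(c,px,z)-p)@M*1000
A=tf(pts,p[2]-.0045)
print(np.round(A[:,[0,2]],1).tolist()); a=np.polyfit(A[:,2],A[:,0],1);print("edge tilt deg",np.degrees(np.arctan(a[0])),"x at z=-29",np.polyval(a,-29))
# left/right edges
for nm,rows in(("L",range(130,200,8)),("R",range(125,200,6))):
    q=[]
    for v in rows:
        r=np.nonzero(m[v,100:300])[0]; 
        q.append(((100+r[0]-.5) if nm=="L" else (100+r[-1]+.5),v))
    B=tf(q,p[2]-.0045); b=np.polyfit(B[:,0],B[:,2],1); print(nm,np.round(B[:,[0,2]],1).tolist(),np.degrees(np.arctan(b[0])),np.polyval(b,0))
```

```text
[[-62.7, -64.4], [-62.5, -62.1], [-62.4, -59.8], [-62.3, -57.5], [-62.7, -55.2], [-62.5, -52.9], [-62.4, -50.7], [-62.3, -48.5], [-62.7, -46.3], [-62.6, -44.1], [-62.3, -36.1], [-62.7, -33.0], [-62.6, -29.9], [-62.5, -26.8], [-62.5, -23.7], [-62.4, -20.7], [-62.8, -17.7], [-62.8, -14.7], [-62.7, -11.7], [-62.7, -8.7], [-62.7, -5.7], [-62.6, -2.8], [-62.6, 0.2], [-62.6, 3.1], [-62.7, 6.1], [-62.7, 9.1], [-62.7, 12.0]]
edge tilt deg -0.16872247833712342 x at z=-29 -62.58465809439169
L [[-57.9, -71.1], [-53.6, -71.4], [-49.3, -71.1], [-44.9, -70.9], [-40.5, -71.3], [-36.1, -71.1], [-31.6, -71.0], [-27.0, -70.9], [-22.4, -70.9]] 0.4184059818853088 -70.77705010247138
R [[-58.5, 16.8], [-55.5, 16.9], [-52.5, 16.9], [-49.5, 16.5], [-46.4, 16.5], [-43.3, 16.6], [-40.3, 16.7], [-37.1, 16.2], [-34.0, 16.3], [-30.8, 16.4], [-27.6, 16.4], [-24.4, 16.5], [-21.1, 16.6]] -0.5923059062454685 16.148190945528878
```

Request:
apply_moves --pt "5 -0.7 0 0.2 0.1" --pt "5 -2 0 0.5 0.3" --pt "5 -3.5 0 0.9 0.6" --pt "5 -5 0 1.3 0.9" --pt "5 -6.5 0 1.7 1.1" --pt "5 -8 0 2.1 1.4" --pt "5 -9.5 0 2.5 1.7" --pt "5 -10.8 0.2 2.8 1.9" --pt "5 -11.7 0.6 3.05 2.05" --pt "5 -12.04 1 3.12 2.08" --pt "5 -12.04 1.3 3.12 2.08" --pt "5 -12.04 1.3 3.12 2.08"

```text
t: 9.6
tcp_pos: [0.6094, 0.2606, 0.1342]
tool_rot: [0.505, -0.496, 0.495, -0.503]
force: [-0.0, -0.8, -2.4]
finger_gap: 0.103
```

Request:
apply_moves --pt "5 0 0 0 0" --pt "5 0 0 0 0"

```text
t: 9.85
tcp_pos: [0.6107, 0.2614, 0.1366]
tool_rot: [-0.504, 0.495, -0.496, 0.505]
force: [0.2, 0.0, -2.3]
finger_gap: 0.106
```

Run:
```python
from h import *
p,M,s=tool(); print(p,np.round(M,4).tolist(),s["t"],s["force"],s["ft_torque"])
look("wrist","w4")
```

```text
[0.61074287 0.26140753 0.13661844] [[0.0169, 0.0013, 0.9999], [-0.9999, 0.0002, 0.0169], [-0.0002, -1.0, 0.0013]] 9.85 [ 0.15612505  0.00701974 -2.29439421] [ 0.04236945 -0.06501454  0.01091863]
```

View pics/w4.png

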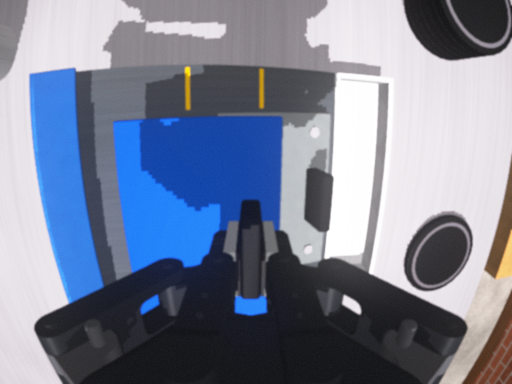

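Run:
```python
from fitdeck import *
c,im=load("wrist","w4"); p0=[.6712,.2616,np.radians(181.08)]
o=marks(c,im,p0,pts=((.055,-.083,0),(.11,-.083,0)),show=True)
f=lambda q:(proj(c,d2w([q[0],q[1],p0[2]],[a[2] for a in o]))-np.array([a[:2] for a in o])).ravel()
r=least_squares(f,p0[:2]); print(r.x,np.round(f(r.x),2))
r2,_=fit(c,o,p0); print(r2[:2],np.degrees(r2[2]))
p,M,s=tool()
m=mask(im,"blue"); pts=[(u,100+np.nonzero(m[100:160,u])[0][0]-.5) for u in range(125,275,5)]
E_=hitz(c,pts,p[2]-.005); b=np.polyfit(E_[:,0],E_[:,1],1); print("edge yaw",np.degrees(np.arctan(b[0])),E_[:,1].mean(),E_[:,0].mean())
print("deck y of edge",((E_-np.array([*r.x,.035]))@Rd(p0[2]))[:,1].mean())
for nm,rows in(("L",range(130,200,8)),("R",range(125,200,6))):
    q=[]
    for v in rows:
        rr=np.nonzero(m[v,110:300])[0]; q.append(((110+rr[0]-.5) if nm=="L" else (110+rr[-1]+.5),v))
    B=hitz(c,q,p[2]-.005); print(nm,B[:,0].mean())
```

```text
[260.6  88. ] [261.01  87.88] [259, 68, 5, 41, 202]
[187.   87.9] [187.33  87.44] [184, 66, 7, 44, 261]
[0.67147005 0.26182248] [ 0.01 -0.15  0.    0.14]
[0.67113716 0.26149529] 180.8479447877826
edge yaw 0.9804009217403723 0.3246248503877314 0.583635840134944
deck y of edge -0.06444675201817884
L 0.5378789997251942
R 0.6261515759807226
```

Request:
apply_moves --pt "5 0 0.3 -0.05 0" --pt "5 0 0.6 -0.05 0" --pt "5 0 0.9 -0.05 0" --pt "5 0 1.1 -0.05 0" --pt "5 0 1.15 -0.05 0"

```text
t: 10.52
tcp_pos: [0.6081, 0.2621, 0.1006]
tool_rot: [0.505, -0.496, 0.495, -0.504]
force: [-0.2, -0.2, -1.8]
finger_gap: 0.111
```

Request:
apply_moves --pt "5 0 0 0 0" --pt "5 0 0.05 0 0"

```text
t: 10.78
tcp_pos: [0.6089, 0.2623, 0.1004]
tool_rot: [-0.504, 0.495, -0.496, 0.505]
force: [0.6, 0.6, -1.5]
finger_gap: 0.104
```

Request:
apply_moves --pt "5 0 0.04 0 0" --pt "5 0 0.08 0 0" --pt "5 0 0.12 0 0"

```text
t: 11.15
tcp_pos: [0.6085, 0.2622, 0.0963]
tool_rot: [-0.504, 0.495, -0.495, 0.505]
force: [-0.2, 0.7, -1.8]
finger_gap: 0.105
```

Request:
apply_moves --pt "5 0 0.02 0 0" --pt "5 0 0.04 0 0"

```text
t: 11.4
tcp_pos: [0.6085, 0.2622, 0.0954]
tool_rot: [0.505, -0.495, 0.495, -0.505]
force: [-1.4, -0.6, 1.5]
finger_gap: 0.1
```

Request:
apply_moves --pt "12 0 0 0 0" --pt "13 0 0.08 0.02 0" --pt "14 0 0.17 0.04 0" --pt "15 0 0.26 0.06 0" --pt "16 0 0.35 0.08 0" --pt "16 0 0.44 0.1 0" --pt "17 0 0.52 0.12 0" --pt "18 0 0.58 0.14 0" --pt "18 0 0.6 0.15 0" --pt "19 0 0.6 0.15 0" --pt "20 0 0.6 0.15 0"

```text
t: 12.78
tcp_pos: [0.6132, 0.2623, 0.0772]
tool_rot: [-0.504, 0.495, -0.496, 0.505]
force: [-0.0, 0.6, 0.2]
finger_gap: 0.234
```

```bash
python3 - <<'E'
from h import *
p,M,s=tool(); print(p,s["t"],s["force"],s["finger_gap"])
look("wrist","w5"); look("scene","s5")
E
python3 -c "
import cv2
a=cv2.imread('pics/s5.png')[110:230,260:400];cv2.imwrite('pics/s5c.png',cv2.resize(a,None,fx=4.5,fy=4.5,interpolation=2))"
```

```text
[0.6132465  0.26225304 0.0772022 ] 12.775 [-0.03254319  0.5837432   0.22490818] 0.23415784041594515
```

View pics/w5.png

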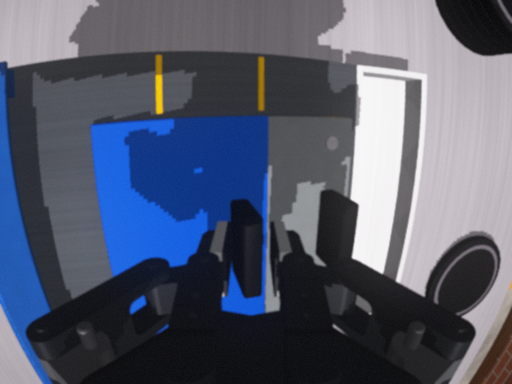

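View pics/s5c.png

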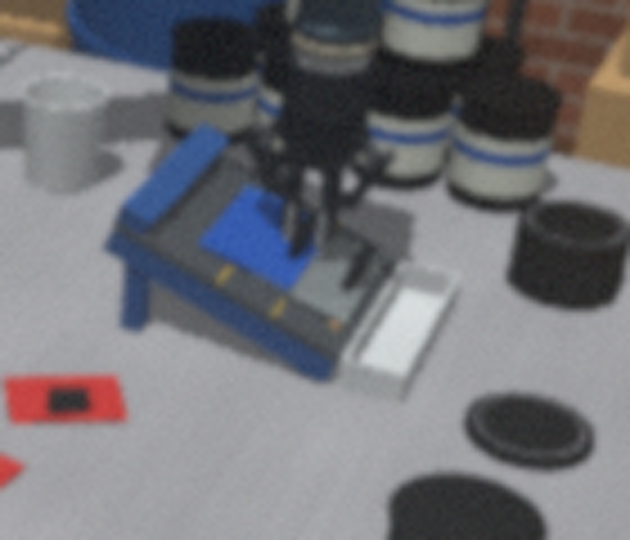

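Request:
apply_moves --pt "22 0 0 0 0" --pt "22 0 -0.5 0 0" --pt "22 0 -1.2 0 0" --pt "25 0 -2.2 0 0" --pt "30 -0.2 -3.4 -0.3 0" --pt "40 -0.5 -4.6 -0.7 0" --pt "45 -0.8 -5.4 -1 0" --pt "45 -0.83 -5.7 -1.1 0" --pt "45 -0.83 -5.7 -1.1 0"

```text
t: 14.0
tcp_pos: [0.5797, 0.2865, 0.249]
tool_rot: [-0.504, 0.495, -0.496, 0.505]
force: [1.4, -0.9, -0.0]
finger_gap: 0.53
```

```bash
cat > chk.py <<'E'
from fitdeck import *
from scipy.optimize import least_squares
def line(pts):  # robust line
    return cv2.fitLine(np.float32(pts),cv2.DIST_HUBER,0,.01,.01).ravel()
def check(c,im,col,xlow,par,ymin=-.06,ymax=.06):
    """plate assumed parallel to grey; edges found along deck lines, on its top face"""
    m=mask(im,col); a=np.radians(5.2); th=.005
    Rr=Rd(par[2]); o=np.array([par[0],par[1],.035])
    # top face plane: through low-edge (xlow,0,8mm) ; normal in deck frame
    nd=np.array([np.sin(a),0,np.cos(a)]); P0=np.array([xlow,0,.008])+th*nd
    ks=max(cv2.findContours(m,cv2.RETR_EXTERNAL,cv2.CHAIN_APPROX_NONE)[0],key=lambda k:cv2.contourArea(k) if True else 0)
    W=hit(c,ks[:,0].astype(float),o+Rr@P0,Rr@nd); D=(W-o)@Rr
    return D
E
python3 - <<'E'
from chk import *
p,M,s=tool(); print(p,s["t"])
c,im=look("wrist","w6")
p0=[.6712,.2616,np.radians(181.08)]
o=marks(c,im,p0,show=True); par,r=fit(c,o,p0); print(par[:2],np.degrees(par[2]),np.round(r,2))
E
```

```text
[0.57972139 0.28647494 0.24895928] 14.0
[280.1 249.9] [280.41 251.22] [279, 243, 4, 18, 68]
[284.  116.8] [284.35 116.43] [282, 104, 5, 27, 105]
[239.2 257.3] [239.49 257.7 ] [238, 248, 4, 21, 82]
[237.6 117.2] [237.81 117.38] [236, 103, 5, 30, 133]
[0.67150762 0.26125408] 181.1049495857414 [-0.03 -1.03 -0.08  0.73 -0.01 -0.14  0.09  0.18]
```

View pics/w6.png

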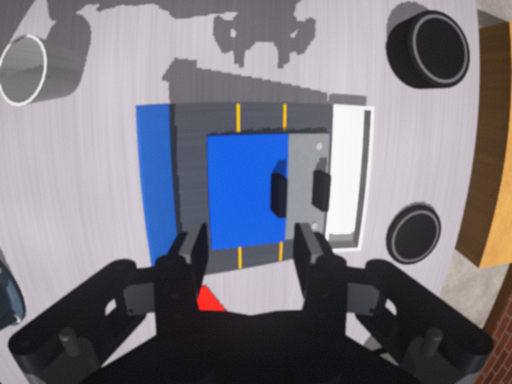

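```bash
cat >> chk.py <<'E'
def report(c,im,col,xlow,par):
    m=mask(im,col); a=np.radians(5.2); Rr=Rd(par[2]); o=np.array([par[0],par[1],.035])
    ctr=proj(c,d2w(par,[xlow+.06,0,.009]))[0].astype(int)
    nd=np.array([np.sin(a),0,np.cos(a)]); P0=np.array([xlow,0,.008])+.005*nd
    N,L,st,ce=cv2.connectedComponentsWithStats(m); i=L[ctr[1],ctr[0]]; mm=(L==i).astype(np.uint8)
    Ks=[k for k in cv2.findContours(mm,cv2.RETR_EXTERNAL,cv2.CHAIN_APPROX_NONE)[0]]
    k=max(Ks,key=len)[:,0].astype(float)
    k+= .45*(k-k.mean(0))/np.maximum(abs(k-k.mean(0)).max(1,keepdims=True),1)  # half-pixel outwards
    D=((hit(c,k,o+Rr@P0,Rr@nd)-o)@Rr)*1000
    xl=xlow*1000; hi=xl+89.6
    E={"low":(abs(D[:,0]-xl)<6)&(abs(D[:,1])<58),"high":(abs(D[:,0]-hi)<6)&(abs(D[:,1])<58),
       "y-":(abs(D[:,1]+65)<6)&(D[:,0]>xl+8)&(D[:,0]<hi-8),"y+":(abs(D[:,1]-65)<6)&(D[:,0]>xl+8)&(D[:,0]<hi-8)}
    for n,s in E.items():
        if s.sum()<8: print(n,"few",s.sum()); continue
        vx,vy,x0,y0=line(D[s][:,:2])
        if n in("low","high"):
            print(n,"x at y=0: %.1f"%(x0-y0*vx/vy),"yaw %.2f"%np.degrees(np.arctan(-vx/vy)),"y range",D[s][:,1].min().round(),D[s][:,1].max().round(),s.sum())
        else: print(n,"y mid: %.1f"%(y0+(xl+45-x0)*vy/vx),"yaw %.2f"%np.degrees(np.arctan(vy/vx)),s.sum())
E
python3 - <<'E'
from chk import *
c,im=load("wrist","w6"); p0=[.6712,.2616,np.radians(181.08)]
o=marks(c,im,p0); par,r=fit(c,o,p0)
report(c,im,"blue",.055,par)
# grey plate edges for reference: projections of low-top edge
print(proj(c,d2w(par,[[.055+.0005,y,.013] for y in(-.05,0,.05)])))
print(proj(c,d2w(par,[[.09,-.065,.005],[0,-.065,.013]])))
E
python3 -c "
import cv2
a=cv2.imread('pics/w6.png')[90:280,165:345];cv2.imwrite('pics/w6c.png',cv2.resize(a,None,fx=3.1,fy=3.1,interpolation=2))"
```

```text
low x at y=0: 57.2 yaw -0.10 y range -58.0 58.0 62
high x at y=0: 146.0 yaw -0.07 y range -57.0 57.0 101
y- y mid: -66.5 yaw 0.38 67
y+ y mid: 64.0 yaw -0.11 60
[[288.59981155 147.37569675]
 [287.32676448 190.70495608]
 [285.6863734  230.66108464]]
[[257.05561458 134.03068526]
 [330.08023389 133.40378941]]
```

View pics/w6c.png

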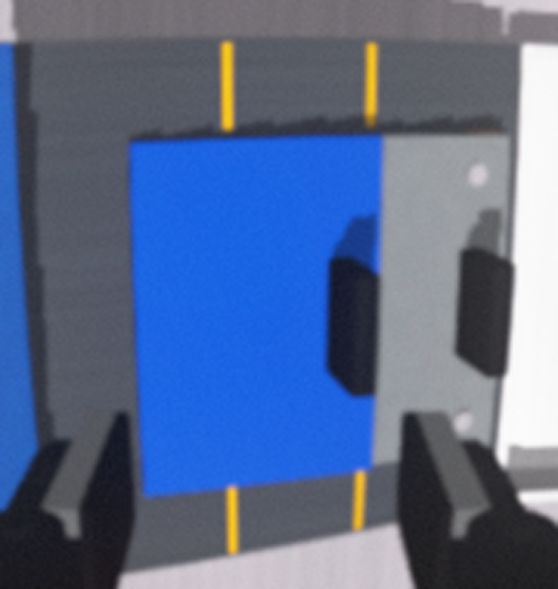

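Run:
```python
from chk import *
c,im=load("wrist","w5"); p0=[.6715,.2614,np.radians(181.08)]
o=marks(c,im,p0,pts=((.055,-.083,0),(.11,-.083,0)),show=True)
f=lambda q:(proj(c,d2w([q[0],q[1],p0[2]],[a[2] for a in o]))-np.array([a[:2] for a in o])).ravel()
r=least_squares(f,p0[:2]); print(r.x,np.round(f(r.x),2))
report(c,im,"blue",.055,[*r.x,p0[2]])
# grey edge rows in w5 and w6
g=im.astype(int).sum(2)
for u in (300,320,340): print(u,g[108:122,u].tolist())
print(proj(c,d2w([*r.x,p0[2]],[[.03,-.065,.0103],[.055,-.065,.013],[.1446,-.065,.005]])))
```

```text
[260.7  83.4] [260.84  83.19] [258, 56, 7, 55, 380]
[158.8  83.8] [158.57  84.04] [155, 54, 8, 61, 464]
[0.67148151 0.261387  ] [-0.17  0.25  0.15 -0.23]
low x at y=0: 56.6 yaw -0.31 y range -58.0 58.0 267
high x at y=0: 145.2 yaw 0.12 y range -58.0 19.0 148
y- y mid: -65.7 yaw -0.10 147
y+ few 0
300 [159, 167, 151, 160, 163, 153, 156, 164, 198, 234, 250, 249, 248, 257]
320 [160, 165, 169, 165, 173, 157, 166, 172, 201, 238, 256, 266, 263, 256]
340 [194, 185, 181, 187, 186, 185, 183, 188, 207, 233, 255, 275, 279, 273]
[[309.03340841 116.56486009]
 [270.05668188 116.46001647]
 [ 91.1640353  124.74983046]]
```

Request:
apply_moves --pt "45 0.7 0 -0.2 0" --pt "45 2.2 0 -0.5 0.1" --pt "45 3.8 0 -0.9 0.2" --pt "45 5.4 0.3 -1.3 0.3" --pt "45 7 0.6 -1.7 0.4" --pt "45 8.6 1 -2.1 0.5" --pt "45 10.2 1.4 -2.5 0.6" --pt "45 11.8 1.8 -2.9 0.7" --pt "45 13.2 2.2 -3.3 0.8" --pt "45 13.9 2.5 -3.45 0.82" --pt "45 14.1 2.6 -3.49 0.82" --pt "45 14.1 2.6 -3.49 0.82"

```text
t: 15.55
tcp_pos: [0.4821, -0.1382, 0.1694]
tool_rot: [-0.468, 0.531, -0.53, 0.467]
force: [0.3, 0.5, 0.3]
finger_gap: 0.525
```

Run:
```python
from plate import *
p,M,s=tool(); print(p,np.round(M,3).tolist(),s["t"])
c,im=look("wrist","w7")
for o in plates(c,im,"red"): print(o)
```

```text
[ 0.48214633 -0.13815644  0.16937333] [[-0.126, -0.002, 0.992], [-0.992, 0.001, -0.126], [-0.001, -1.0, -0.002]] 15.55
(array([112., 242.]), array([ 297.6, -216.5]), array([98.2, 66.9]), 57.72)
(array([223., 168.]), array([ 453.3, -134.1]), array([129.1,  88.7]), 82.8)
(array([236.,  22.]), array([489.3,  29.1]), array([97.6, 67.7]), 31.92)
```

View pics/w7.png

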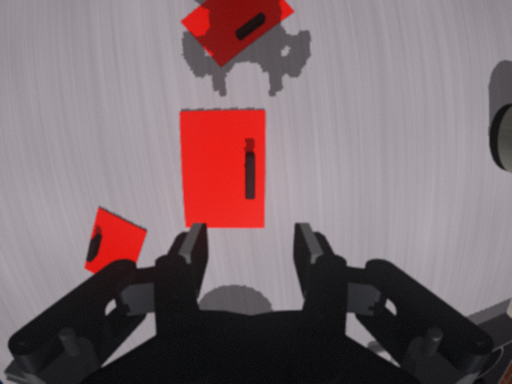

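Request:
apply_moves --pt "45 0.03 1 0 0" --pt "45 0.03 2.5 0 0" --pt "45 0.03 4 0 0" --pt "45 0.03 5 0 0" --pt "45 0.03 5.33 0 0" --pt "45 0.03 5.33 0 0" --pt "20 0.03 5.33 0 0" --pt "5 0.03 5.33 0 0" --pt "5 0.03 5.33 0 0" --pt "5 0.03 5.33 0 0" --pt "5 0.03 5.33 0 0" --pt "5 0.03 5.3 0 0" --squeeze 50

```text
t: 17.1
tcp_pos: [0.4829, -0.1394, 0.0118]
tool_rot: [0.468, -0.53, 0.531, -0.468]
force: [0.4, -0.4, -0.8]
finger_gap: 0.103
```

Request:
apply_moves --pt "5 0 -0.5 0 0" --pt "5 0 -1.5 0 0" --pt "5 0 -3 0 0" --pt "5 0 -4.7 0 0" --pt "5 0 -5.8 0 0" --pt "5 0 -6.2 0 0" --pt "5 0 -6.2 0 0" --pt "5 0 -6.2 0 0"

```text
t: 18.1
tcp_pos: [0.4814, -0.1386, 0.1957]
tool_rot: [-0.468, 0.531, -0.529, 0.467]
force: [0.2, -0.1, -1.8]
finger_gap: 0.107
```

```bash
cat > grip.py <<'E'
from h import *
def grip(c,im,col,p,M,dz=.0045):
    m=mask(im,col); N,L,st,ce=cv2.connectedComponentsWithStats(m); i=L[150,200]; m=(L==i)
    q=[]
    tf=lambda px: (hitz(c,px,p[2]-dz)-p)@M*1000
    pts=[(u,np.nonzero(m[:200,u])[0][0]-.5) for u in range(125,275,5)]
    A=tf(pts); a=np.polyfit(A[:,2],A[:,0],1); print("side x",np.polyval(a,-29),"tilt",np.degrees(np.arctan(a[0])))
    for nm in "LR":
        q=[]
        for v in range(130,195,6):
            r=np.nonzero(m[v])[0]; q.append((r[0]-.5 if nm=="L" else r[-1]+.5,v))
        B=tf(q); b=np.polyfit(B[:,0],B[:,2],1); print(nm,"z",np.polyval(b,0),B[:,2].mean(),"tilt",np.degrees(np.arctan(b[0])))
E
python3 - <<'E'
from grip import *
p,M,s=tool(); print(p,np.round(M,4).tolist(),s["t"],s["force"])
c,im=look("wrist","w8"); grip(c,im,"red",p,M)
E
```

```text
[ 0.48135351 -0.13862426  0.19573051] [[-0.1247, -0.0029, 0.9922], [-0.9922, 0.0016, -0.1247], [-0.0012, -1.0, -0.0031]] 18.1 [ 0.24281168 -0.06253374 -1.78849253]
side x -65.59789783114742 tilt -0.1524591635347041
L z -71.61598242737664 -71.74564876738188 tilt 0.17597217809144594
R z 15.652425572494044 15.690376961985521 tilt -0.05254102363688087
```

View pics/w8.png

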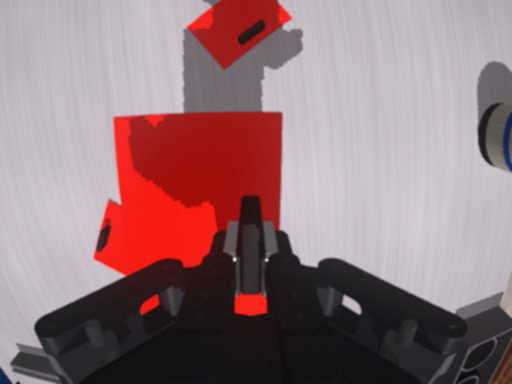

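Request:
apply_moves --pt "5 -0.7 0 0.1 0" --pt "5 -2.2 0 0.3 -0.1" --pt "5 -3.8 0 0.5 -0.2" --pt "5 -5.4 0 0.7 -0.3" --pt "5 -7 0 0.9 -0.4" --pt "5 -8.6 0 1.1 -0.5" --pt "5 -10.2 0 1.3 -0.6" --pt "5 -11.7 0 1.5 -0.7" --pt "5 -12.9 0 1.65 -0.8" --pt "5 -13.4 0.3 1.72 -0.83" --pt "5 -13.57 0.8 1.74 -0.83" --pt "5 -13.57 1.1 1.74 -0.83"

```text
t: 19.65
tcp_pos: [0.5836, 0.2571, 0.1616]
tool_rot: [0.506, -0.496, 0.494, -0.503]
force: [-0.6, -0.8, -1.7]
finger_gap: 0.106
```

Request:
apply_moves --pt "5 0 0.05 0 0" --pt "5 0 0.05 0 0" --pt "5 0 0.05 0 0"

```text
t: 20.02
tcp_pos: [0.5854, 0.2578, 0.1633]
tool_rot: [-0.504, 0.495, -0.495, 0.505]
force: [0.5, -0.5, -1.3]
finger_gap: 0.103
```

Run:
```python
from grip import *
from fitdeck import *
p,M,s=tool(); print(p,np.round(M,4).tolist(),s["t"],s["force"])
c,im=look("wrist","w9"); grip(c,im,"red",p,M)
p0=[.6715,.2614,np.radians(181.08)]
o=marks(c,im,p0,pts=((.055,-.083,0),(.11,-.083,0)),show=True)
f=lambda q:(proj(c,d2w([q[0],q[1],p0[2]],[a[2] for a in o]))-np.array([a[:2] for a in o])).ravel()
r=least_squares(f,p0[:2]); print(r.x,np.round(f(r.x),2))
```

```text
[0.58542999 0.25777067 0.16330837] [[0.019, 0.0012, 0.9998], [-0.9998, 0.0002, 0.019], [-0.0002, -1.0, 0.0012]] 20.025 [ 0.46827519 -0.48373433 -1.32317954]
side x -65.66807479561544 tilt 0.3377856639739051
L z -71.22276602049524 -71.19836119067264 tilt -0.03314051239173126
R z 18.666282300820775 16.437494867286816 tilt 3.0883200285126815
[290.3  87. ] [290.19  87.1 ] [288, 69, 5, 37, 173]
[226.9  85. ] [226.86  85.29] [224, 66, 6, 39, 203]
[0.67146458 0.2612676 ] [ 0.04  0.1  -0.04 -0.09]
```

View pics/w9.png

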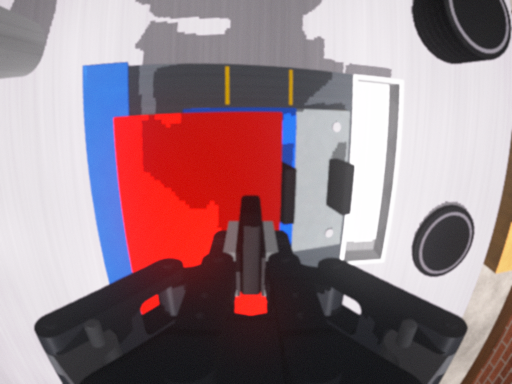

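Request:
apply_moves --pt "5 -0.03 0.3 -0.05 0" --pt "5 -0.03 0.7 -0.05 0" --pt "5 -0.03 1.1 -0.05 0" --pt "5 -0.03 1.4 -0.05 0" --pt "5 -0.03 1.65 -0.05 0" --pt "5 -0.03 1.8 -0.05 0" --pt "5 -0.03 1.84 -0.05 0" --pt "5 -0.03 1.84 -0.05 0"

```text
t: 21.08
tcp_pos: [0.5837, 0.2592, 0.1076]
tool_rot: [-0.505, 0.495, -0.495, 0.505]
force: [-1.1, 0.9, -0.7]
finger_gap: 0.102
```

Run:
```python
from h import *
p,M,s=tool(); print(p,np.round(M,4).tolist(),s["t"],s["force"])
look("wrist","w10"); look("scene","s10")
a=cv2.imread('pics/s10.png')[110:230,260:400];cv2.imwrite('pics/s10c.png',cv2.resize(a,None,fx=4.5,fy=4.5,interpolation=2))
```

```text
[0.58365722 0.25916125 0.10761697] [[0.0199, 0.0005, 0.9998], [-0.9998, 0.0001, 0.0199], [-0.0001, -1.0, 0.0005]] 21.075 [-1.13733754  0.90529577 -0.73191275]
```

View pics/w10.png

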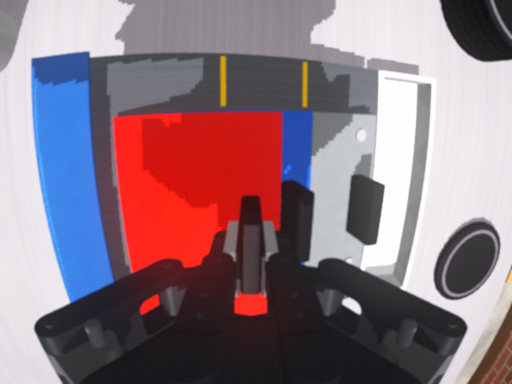

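View pics/s10c.png

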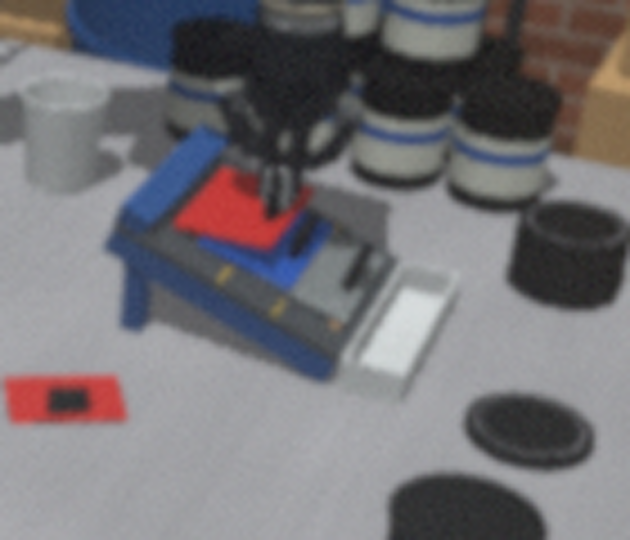

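Request:
apply_moves --pt "5 0 -0.04 -0.1 0" --pt "5 0 -0.09 -0.25 0" --pt "5 0 -0.14 -0.4 0" --pt "5 0 -0.18 -0.52 0" --pt "5 0 -0.18 -0.52 0"

```text
t: 21.8
tcp_pos: [0.5675, 0.2589, 0.113]
tool_rot: [-0.505, 0.495, -0.495, 0.505]
force: [-0.2, -0.3, -1.5]
finger_gap: 0.106
```

Request:
apply_moves --pt "5 0 -0.04 -0.12 0" --pt "5 0 -0.08 -0.24 0" --pt "5 0 -0.12 -0.34 0" --pt "5 0 -0.12 -0.34 0"

```text
t: 22.3
tcp_pos: [0.5574, 0.2586, 0.1165]
tool_rot: [0.505, -0.495, 0.495, -0.505]
force: [-0.2, 0.5, -0.4]
finger_gap: 0.103
```

Run:
```python
from grip import *
from fitdeck import *
p,M,s=tool(); print(p,np.round(M,4).tolist(),s["t"],s["force"])
c,im=look("wrist","w11"); 
p0=[.6715,.2614,np.radians(181.08)]
o=marks(c,im,p0,pts=((.055,-.083,0),(.11,-.083,0)),show=True)
f=lambda q:(proj(c,d2w([q[0],q[1],p0[2]],[a[2] for a in o]))-np.array([a[:2] for a in o])).ravel()
r=least_squares(f,p0[:2]); print(r.x,np.round(f(r.x),2))
```

```text
[0.55741786 0.25862383 0.11652641] [[0.0199, -0.0001, 0.9998], [-0.9998, 0.0, 0.0199], [-0.0, -1.0, -0.0001]] 22.3 [-0.24359595  0.54763467 -0.4388982 ]
[338.6  87.1] [338.88  86.64] [336, 66, 6, 43, 217]
[266.6  81.9] [266.57  81.81] [264, 58, 7, 49, 295]
[0.67154194 0.26156744] [-0.18  0.21  0.14 -0.19]
```

View pics/w11.png

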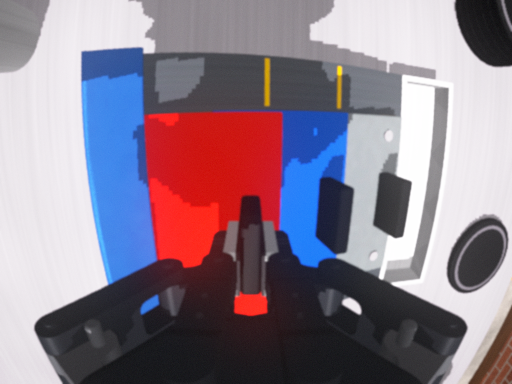

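Request:
apply_moves --pt "5 0 0.03 0.01 0" --pt "5 0 0.06 0.01 0"

```text
t: 22.6
tcp_pos: [0.5581, 0.2586, 0.1145]
tool_rot: [-0.505, 0.495, -0.495, 0.505]
force: [0.0, -0.2, -0.7]
finger_gap: 0.108
```

Request:
apply_moves --pt "5 0 0.02 0 0" --pt "5 0 0.04 0 0"

```text
t: 22.85
tcp_pos: [0.5582, 0.2586, 0.1139]
tool_rot: [-0.505, 0.495, -0.495, 0.505]
force: [-0.4, -0.2, 3.4]
finger_gap: 0.106
```

Request:
apply_moves --pt "12 0 0 0 0" --pt "13 0 0.08 0.02 0" --pt "14 0 0.17 0.04 0" --pt "15 0 0.26 0.06 0" --pt "16 0 0.35 0.08 0" --pt "16 0 0.44 0.1 0" --pt "17 0 0.52 0.12 0" --pt "18 0 0.58 0.14 0" --pt "18 0 0.6 0.15 0" --pt "19 0 0.6 0.15 0" --pt "20 0 0.6 0.15 0"

```text
t: 24.22
tcp_pos: [0.5626, 0.2587, 0.0955]
tool_rot: [-0.505, 0.495, -0.495, 0.505]
force: [0.2, -0.3, 0.1]
finger_gap: 0.237
```

Run:
```python
from chk import *
p,M,s=tool(); print(p,s["t"],s["force"],s["finger_gap"])
c,im=look("wrist","w12")
p0=[.6715,.2614,np.radians(181.08)]
o=marks(c,im,p0,pts=((.055,-.083,0),(.11,-.083,0)),show=True)
f=lambda q:(proj(c,d2w([q[0],q[1],p0[2]],[a[2] for a in o]))-np.array([a[:2] for a in o])).ravel()
r=least_squares(f,p0[:2]); print(r.x,np.round(f(r.x),2))
report(c,im,"red",.110,[*r.x,p0[2]]); report(c,im,"blue",.055,[*r.x,p0[2]])
```

```text
[0.5626346  0.25872629 0.09549507] 24.225 [ 0.23299532 -0.25583841  0.12524181] 0.23650443819182757
[340.2  84.7] [340.42  83.86] [338, 61, 6, 48, 276]
[259.1  78.7] [259.04  78.84] [256, 51, 7, 56, 384]
[0.67151662 0.26161319] [-0.16  0.55  0.11 -0.48]
low x at y=0: 110.7 yaw -0.29 y range -58.0 57.0 271
high few 0
y- y mid: -64.9 yaw -0.28 148
y+ y mid: 47.5 yaw -21.56 11
low few 0
high few 0
y- few 0
y+ few 0
```

View pics/w12.png

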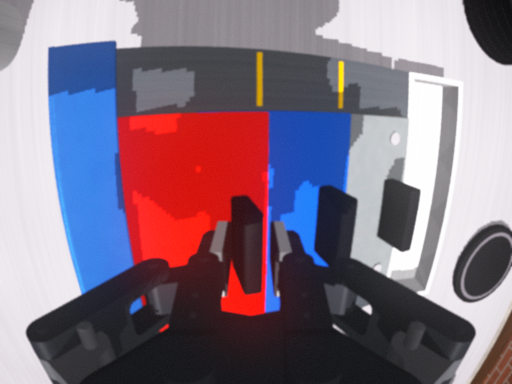

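Request:
apply_moves --pt "22 0 0 0 0" --pt "22 0 -0.5 0 0" --pt "22 0 -1.2 0 0" --pt "25 0 -2.2 0 0" --pt "30 -0.2 -3.4 0.1 0" --pt "40 -0.5 -4.4 0.3 0" --pt "45 -0.9 -5 0.5 0" --pt "45 -0.93 -5.1 0.57 0" --pt "45 -0.93 -5.1 0.57 0"

```text
t: 25.4
tcp_pos: [0.5786, 0.2866, 0.2483]
tool_rot: [0.505, -0.495, 0.495, -0.505]
force: [0.4, -0.1, -0.4]
finger_gap: 0.53
```

Run:
```python
from chk import *
p,M,s=tool(); print(p,s["t"])
c,im=look("wrist","w13"); look("scene","s13")
p0=[.6715,.2614,np.radians(181.08)]
o=marks(c,im,p0,show=True); par,r=fit(c,o,p0); print(par[:2],np.degrees(par[2]),np.round(r,2))
report(c,im,"red",.110,par); report(c,im,"blue",.055,par)
a=cv2.imread('pics/s13.png')[110:230,260:400];cv2.imwrite('pics/s13c.png',cv2.resize(a,None,fx=4.5,fy=4.5,interpolation=2))
```

```text
[0.57858017 0.28660316 0.24834432] 25.4
[281.4 250.3] [281.44 251.39] [280, 243, 4, 18, 69]
[285.8 117.1] [285.57 116.74] [284, 104, 4, 27, 105]
[240.5 257.6] [240.5  258.83] [239, 250, 4, 19, 72]
[239.4 117.4] [239.19 117.1 ] [237, 103, 5, 29, 135]
[0.67140189 0.26114336] 181.15812429283216 [-0.01 -0.83  0.01  0.68  0.01 -0.91 -0.02  0.67]
low x at y=0: 110.8 yaw 0.20 y range -58.0 57.0 101
high few 0
y- y mid: -66.1 yaw 0.42 69
y+ y mid: 63.9 yaw -1.53 33
low few 0
high few 0
y- few 0
y+ few 0
```

View pics/w13.png

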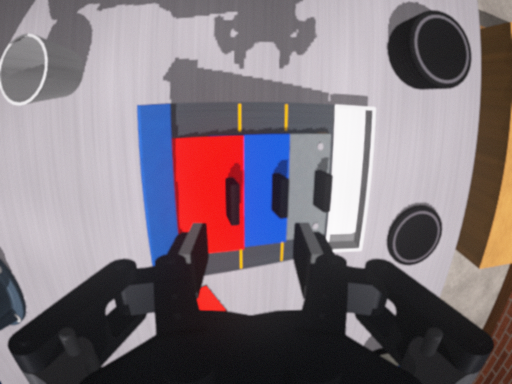

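View pics/s13c.png

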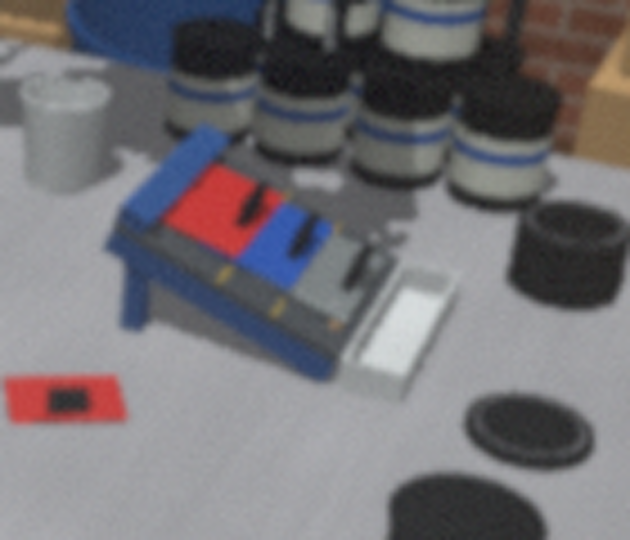

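```bash
sed -i 's/xlow+.06,0/xlow+.035,0/' chk.py
python3 - <<'E'
from chk import *
c,im=load("wrist","w13"); p0=[.6715,.2614,np.radians(181.08)]
par,r=fit(c,marks(c,im,p0),p0)
report(c,im,"blue",.055,par)
E
```

```text
low x at y=0: 57.2 yaw -0.15 y range -58.0 57.0 62
high few 0
y- y mid: -66.1 yaw 1.90 46
y+ y mid: 63.4 yaw -0.53 38
```

Run:
```python
from station import manip
print(manip.sign_off())
```

```text
the job is handed in; nothing more can be done
None
```

Both plates are laid as shingles, and I handed the job in at about 25.5 s. Blue went over the upper part of the grey plate and was released first. Red was then lapped over blue and slid up under the lip. The gripper was clear of everything at the end.

| Last wrist-camera check | Target | Measured |
|---|---|---|
| Blue lower edge (deck x) | 55 mm | 56.6 mm (close view before red went on), 57.2 mm (from above, before and after) |
| Red lower edge (deck x) | 110 mm | 110.7 to 110.8 mm |
| Sideways offset, both plates | 0 mm | 0 to 0.7 mm (close views), about 1.2 mm (from above) |
| Turn relative to the deck, lower edges | 0° | within about 0.3° |

- **Blue position:** it lies about 1.5 to 2 mm high of its marks. I left it rather than risk nudging it.
- **Disagreements:** the two views differ by about 0.5 to 1 mm. A few of the side-edge angle fits in the last view came out at 1.5 to 1.9°. I put these down to short or partly hidden edges, because the lower-edge fits show the plates square.
- **Under the lip:** red's upper edge is hidden there, so I infer its depth from the lower edge rather than having measured it.
- **Can, mallet and brush:** I never went near them with the gripper, but I did not measure their positions again at the end.

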